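Gauge the painted bore of an iron cover

TASK

Lift the knobbed dust cap off the hole in the iron cover and set it down, knob up, in the shallow tray. Then take the probe out of its stand and lower its stem upright through the middle of that hole until the tip is out below the cover, above the bench; the paint is wet, so the probe must never touch the cover. Keep it centred, upright and still there for three seconds and finish still holding it like that; leave the bottle, jar and brush alone.

Things in the scene. Friction and masses are not known exactly. Their poses are not given: they have to be found in the camera images.
- cover: Fixed round dark iron cover, 300 mm across, level on two timber bearers 45 mm high (along its x at y = +-95 mm, 35 mm wide). Origin on the bench under its centre, z up. Plate 45 to 75 mm above the bench, rim and cast ribs to 78 mm. Its only hole, a 30 mm through bore, lies 70 mm from the origin along -x; below it is a free gap of 45 mm to the bench.
- bore_top (a point): Centre of the bore's mouth, in the plate's upper face, 75 mm above the bench, ringed by a flush bright machined seat 44 mm across; z up.
- bore_exit (a point): Centre of the bore's lower end, in the plate's underside, 45 mm above the bench, straight below the mouth; z up.
- cap: Loose aluminium dust cap, about 0.15 kg, lying flat over the bore: disc 56 mm across and 8 mm thick, with an upright round knob 24 mm across on its middle reaching 45 mm above the underside. It has no spigot. Origin at the centre of the underside, z up along the knob.
- tray: Fixed grey open square tray on the bench, 160 by 160 mm outside, walls 5 mm thick and 15 mm high, floor 5 mm thick; origin at the centre of its underside, z up. Left or right of the cover, on the side where the stand is not.
- probe: Loose straight probe, about 0.22 kg, upright in the stand: a plain round steel stem 12 mm across and 110 mm long below a round black grip 28 mm across and 60 mm long. Origin at the centre of the stem's tip (lower end), z up along the stem; the grip spans 110 to 170 mm from the tip. The grip's shoulder rests on the stand's top, tip 15 mm above the bench.
- probe_tip (a point): Centre of the lower end of the probe's stem; same point and axes as the probe's origin.
- stand: Fixed aluminium stand: base 90 by 100 mm, two side walls and a top plate 70 by 100 mm, 12 mm thick, whose upper face is 125 mm above the bench, with a 20 mm through hole in its middle; origin at the centre of its underside, z up. The probe is lifted straight up out of it by at least 115 mm.
- bottle: Bystander: waisted white squeeze bottle, 54 mm across, 150 mm high, standing beyond the cover; origin at the centre of its base.
- jar: Bystander: glass jar, 64 mm across, 75 mm high, standing beyond the cover; origin at the centre of its base.
- brush: Bystander: brush lying flat beyond the cover; origin on its underside.
Things that resemble listed ones, but are neither listed nor needed, are in the scene too. Leave any blue or purple look-alike of the probe alone.

How it is judged:
On the way, in this order (a step that is already met when the one before it is completed fails the run):
1. the cap stands knob up in the tray, let go and at rest (x of cap in the frame of tray between -0.06 and 0.06 m and y of cap in the frame of tray between -0.06 and 0.06 m and z of cap in the frame of tray below 0.012 m and angle between cap's own z axis and vertical below 0.15 rad and linear speed of cap below 0.02 m/s and contact force between the fingers and cap below 0.1 N), for 0.2 s.
2. the probe is held upright and clear of its stand (height (world z) of probe_tip above 0.085 m and angle between probe's own z axis and vertical below 0.3 rad and contact force between the fingers and probe above 2 N and contact force between probe and stand below 0.1 N), for 0.1 s.
3. the probe is held still and centred through the bore for a while (horizontal distance between probe_tip and bore_exit below 0.005 m and angle between probe's own z axis and vertical below 0.07 rad and z of probe_tip in the frame of bore_exit below -0.003 m and height (world z) of probe_tip above 0.005 m and contact force between the fingers and probe above 2 N and contact force between probe and cover below 0.2 N and linear speed of probe below 0.02 m/s), for 2 s.
At the end, for the whole second after the job is handed in: Gripped probe through the bore: tip within 5 mm of its axis, 3 mm or more below the cover, 5 mm or more above the bench, tilt under 0.07 rad, under 20 mm/s, not touching the cover; cap let go, flat on the tray floor, knob up (0.15 rad), within 60 mm of its centre along each side (all of step 3 and x of cap in the frame of tray between -0.06 and 0.06 m and y of cap in the frame of tray between -0.06 and 0.06 m and z of cap in the frame of tray below 0.012 m and angle between cap's own z axis and vertical below 0.15 rad and contact force between the fingers and cap below 0.1 N); the arm keeps its last pose, push and grip.
It fails at once if the probe touches the cover (contact force between probe and cover above 0.3 N).
It fails at once if the bottle is disturbed (distance of bottle from where it was at the start of the episode above 0.03 m or angle between bottle's own z axis and vertical above 0.3 rad).
It fails at once if the jar is disturbed (distance of jar from where it was at the start of the episode above 0.03 m or angle between jar's own z axis and vertical above 0.3 rad).
It fails at once if the brush is disturbed (distance of brush from where it was at the start of the episode above 0.03 m).
It also fails if it takes over 64 s, if anything falls off the work surface, if the arm or the gripper's body presses on something with over 40 N, if the wrist force passes 120 N, or if a joint passes its speed limit or range.

ROBOT

A 7-joint arm with a two-finger parallel gripper is mounted at the origin on the work surface. World frame = base frame: x ahead of the robot, y to its left, z up, the work surface at z = 0. Lengths are in m, angles in rad, forces in N, time in s.
With the tool pointing down it reaches from about 0.425 to 0.925 m from the base axis. Payload 6.8 kg.
Tool frame: the origin (TCP) lies midway between the tips of the shut fingers; the grasp point (between the pads) lies 19 mm behind it; x points along the fingers, y is the direction in which the jaws open and shut, and the axes are right-handed (so a half turn about x gives the same grasp; the last joint's range is limited). The gripper opens to 85 mm and grips with 20 to 120 N. Pads are 22 mm wide; open, the fingers measure 114 mm over their backs; the gripper's body (76 mm by 85 mm) begins 54 mm behind the grasp point. The pads swing forward as they close: fully open they stand 13 mm farther back than shut.
Start: joints at [1.228, 0.477, 0.022, 1.555, -0.011, 1.109, -0.083], TCP at [0.157, -0.656, 0.231] pointing down, gripper open.
Joint ranges: [-2.96, 2.96], [-0.34, 2.1], [-1.41, 1.46], [0.24, 2.44], [-1.37, 4.51], [0.17, 1.92], [-2.96, 2.96]. Speed limits (rad/s): [2.39, 2.39, 3.14, 3.14, 3.14, 3.14, 3.14].

INTERFACE

Orientations are given as a rotation vector (axis times angle).
In Python, from bench import r gives the robot as it stands.
- The arm moves only by the tool carry_out, never from a script. Its argument "targets" is one flat list of numbers, 7 for each row, row after row: the finger opening in m, from 0 to 0.0854, then the shift along the tool's x, y, z in m, then the turn, a rotation vector about the tool's x, y, z in units of 5 degrees (1.0 is 5 degrees). A call has 1 to 12 rows; each row is the pose to reach, as a shift and turn from the pose measured when the call began, along the tool's axes at that moment; what a row does not reach only later rows make up. A row lasts 1/8 s, in which the tool goes at most 62.5 mm and 10.7 degrees, less where a joint would pass 70% of its speed; a pose out of reach is approached as far as the arm can. A call with a gripper value outside its range is refused whole. The fingers move at their own pace and stop on an object; "squeeze" is the grip in N (left out, the last holds). Time passes only in rows, so rows that repeat a pose let the fingers close. It gives the time, the measured TCP pose, the force and the opening at its end, in the units of the state.
- r.get_obs(): the state, without advancing time (a new reading comes with each control period).
- r.grab_frame(name): name is "side" or "top"; returns the picture (420x560x3 uint8, blue, green, red); there is no depth.
- r.camera_info(name): a dict with "fx", "fy", "cx", "cy" (pixels), "xyz" and "orientation" of the camera in the world. Camera axes: x right, y up, looking along -z (the intrinsics and any distortion apply to the point x, -y, -z); pixel columns grow to the right and rows downward; lengths in m; the calibration is good to about 2 mm. A picture is of the moment at which its call begins. camera_info takes no time and is no camera call.
- r.hand_in(): hands the job in, once; it reports no verdict.
The state is a dict: "clock": time; "joints": joint angles; "qvel": joint speeds; "tau": joint torques, N m; "tcp_pos": TCP position; "orientation": TCP orientation; "contact_force": force on the tool from outside, world axes, zero at the start; "moment": the same for the moment, N m; "grip_width": finger opening in m.
Only numpy, scipy, OpenCV 4.12 (cv2) and the standard library are available. Lean on these libraries where they do the work, as an engineer would, in place of code of your own. Each camera call takes 0.05 s, during which the arm holds its last target. There are 200 camera calls.

## Working session

There is one attempt and no reset: what is moved stays moved. The work goes in short steps, Python scripts to look and compute and a tool call to move; the robot and the scene stay as the last step left them, time stands still between calls to the robot, and variables do not carry over. Pictures are saved under pics/ and viewed, about 8 in all and at most 12, crops included, and the job is handed in when it is done.

Besides the shell and the picture viewer there is one more tool, called after "Request:" by a JSON object that holds its "op" and its "data". carry_out: Moves the arm, as the interface text tells. Its arguments: {"type":"object","properties":{"targets":{"type":"array","items":{"type":"number"}},"squeeze":{"type":"number"}},"required":["targets"]}

```bash
ls; mkdir -p pics
python3 - <<'E'
from bench import r
import cv2
for n in("top","side"):
    cv2.imwrite(f"pics/{n}0.png",r.grab_frame(n)); print(r.camera_info(n))
o=r.get_obs();print(o)
E
```

```text
pics
{'fx': 453.53566481313595, 'fy': 453.53566481313595, 'cx': 284.1567178085594, 'cy': 210.20237966755465, 'xyz': array([0.38140611, 0.03933859, 1.1151989 ]), 'orientation': array([ 0.14089002, -0.15057261, -1.58888775])}
{'fx': 503.93802762157185, 'fy': 503.93802762157185, 'cx': 282.21078629525243, 'cy': 215.48479701983072, 'xyz': array([-0.04395934,  0.86711782,  0.89239328]), 'orientation': array([ 0.35194224, -1.10959147, -2.2700982 ])}
{'clock': 0.1, 'joints': array([ 1.22792164,  0.47770056,  0.02234325,  1.55637099, -0.01152306,
        1.10932229, -0.08309292]), 'qvel': array([ 6.57036971e-04, -1.15067684e-03, -3.99145157e-04, -2.83892641e-03,
        2.26453342e-05,  3.20056701e-04,  6.73929513e-04]), 'tau': array([ 4.88120088e-03, -5.97752059e+01,  1.61388561e+00, -2.81948483e+01,
        1.29009041e-02,  5.03813411e-03, -3.51453821e-05]), 'tcp_pos': array([ 0.15688657, -0.65594723,  0.2304265 ]), 'orientation': array([ 2.09731065,  0.24912815, -2.09793632]), 'contact_force': array([ 0.31635202, -0.21482165, -0.12394257]), 'moment': array([ 0.00658842,  0.03665553, -0.03094342]), 'grip_width': 0.0854984302335427}
```

View pics/top0.png

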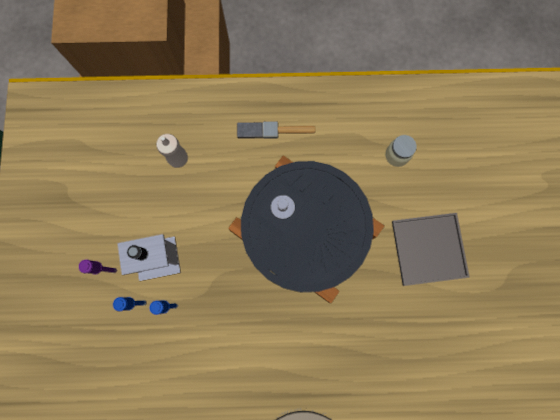

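View pics/side0.png

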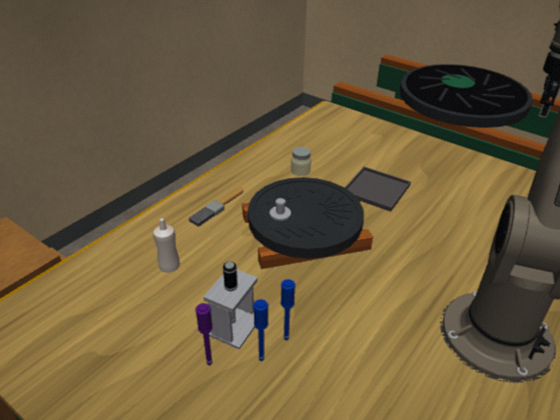

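The top view shows the cap at about (283,207) on the cover at (306,227). The tray is at (430,250), and the stand with the black-gripped probe is at (134,252). The blue and purple look-alikes are at (90,267), (124,304) and (160,307). The side view agrees: cap at (280,208), probe grip at (230,275).

```bash
cat > h.py <<'E'
import numpy as np,cv2
from scipy.spatial.transform import Rotation as R
from bench import r
def ray(n,p):
    c=r.camera_info(n); d=np.array([(p[0]-c["cx"])/c["fx"],-(p[1]-c["cy"])/c["fy"],-1.])
    return np.array(c["xyz"]),R.from_rotvec(c["orientation"]).apply(d)
def onz(n,p,z):
    o,d=ray(n,p); return o+d*(z-o[2])/d[2]
def proj(n,P):
    c=r.camera_info(n); q=R.from_rotvec(c["orientation"]).inv().apply(np.array(P)-c["xyz"])
    return np.array([c["cx"]+c["fx"]*q[0]/-q[2],c["cy"]+c["fy"]*q[1]/q[2]])
def tri(pt,ps):
    o1,d1=ray("top",pt);o2,d2=ray("side",ps)
    s=np.linalg.lstsq(np.c_[d1,-d2],o2-o1,rcond=None)[0]
    a,b=o1+s[0]*d1,o2+s[1]*d2
    return (a+b)/2,np.linalg.norm(a-b)
def biggest(mask,roi):
    x0,y0,x1,y1=roi; m=np.zeros_like(mask); m[y0:y1,x0:x1]=mask[y0:y1,x0:x1]
    return max(cv2.findContours(m,cv2.RETR_EXTERNAL,cv2.CHAIN_APPROX_NONE)[0],key=cv2.contourArea)
E
python3 - <<'E'
from h import *
np.set_printoptions(precision=4,suppress=True)
im=cv2.imread("pics/top0.png"); g=cv2.cvtColor(im,cv2.COLOR_BGR2GRAY)
u8=lambda b:b.astype(np.uint8)
cap=biggest(u8(g>90),(265,190,300,225)); e=cv2.fitEllipse(cap);print("cap",e,onz("top",e[0],.083))
# cover: dark blob
cov=biggest(u8(g<60),(230,150,385,300)); e=cv2.minEnclosingCircle(cov);print("cover",e,onz("top",e[0],.078),e[1]/453*1.037)
tr=biggest(u8((im.max(2).astype(int)-im.min(2)<30)),(385,200,480,295)); rt=cv2.minAreaRect(tr);print("tray",rt,onz("top",rt[0],.012), [onz("top",p,.015)[:2] for p in cv2.boxPoints(rt)])
gr=biggest(u8(g<75),(122,240,152,265));print("grip bbox",cv2.boundingRect(gr))
a=im[236:300,110:190];b=im[180:235,255:320]
s=cv2.imread("pics/side0.png");c=s[255:350,190:270];d=s[190:230,260:310]
f=lambda q:cv2.resize(q,(400,300),interpolation=cv2.INTER_NEAREST)
cv2.imwrite("pics/c1.png",np.vstack([np.hstack([f(a),f(b)]),np.hstack([f(c),f(d)])]))
print(R.from_rotvec(r.get_obs()["orientation"]).as_matrix())
E
```

```text
cap ((282.30181884765625, 206.4702911376953), (23.281940460205078, 23.722919464111328), 96.13954162597656) [0.5834 0.0348 0.083 ]
cover ((308.0, 225.69117736816406), 66.96195220947266) [ 0.5378 -0.0236  0.078 ] 0.15328817757444402
tray ((430.0899963378906, 248.62997436523438), (66.32662200927734, 68.16510009765625), 81.8698959350586) [ 0.4844 -0.3235  0.012 ] [array([ 0.5552, -0.2336]), array([ 0.5755, -0.4021]), array([ 0.4146, -0.4095]), array([ 0.3955, -0.2454])]
grip bbox (127, 245, 21, 15)
[[-0.0005  0.2326 -0.9726]
 [ 0.0016 -0.9726 -0.2326]
 [-1.     -0.0017  0.0001]]
```

View pics/c1.png

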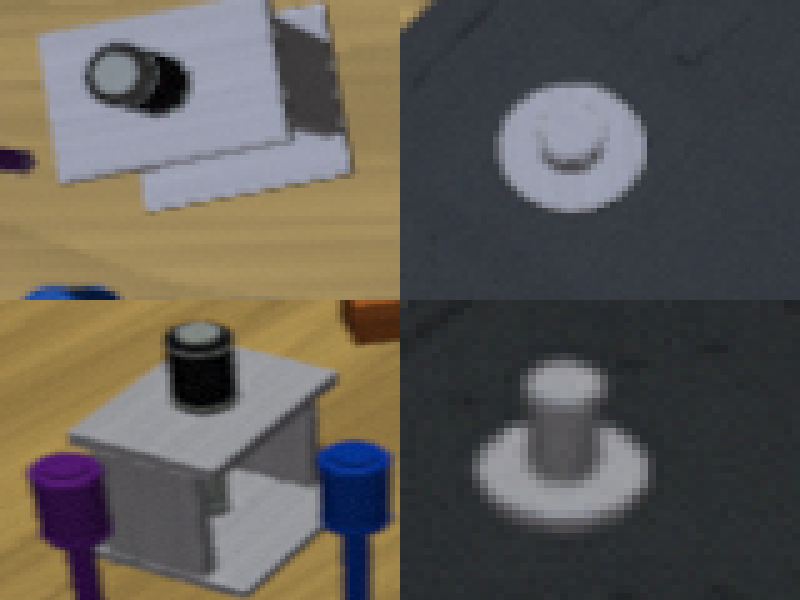

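The crop shows the knob and grip tops clearly, so I'll triangulate them against their expected heights of 0.120 and 0.185.

```bash
cat >> h.py <<'E'
np.set_printoptions(precision=4,suppress=True)
def go(P):
    "shift in tool axes from the present pose to world point P"
    o=r.get_obs(); M=R.from_rotvec(o["orientation"]); d=np.array(P)-o["tcp_pos"]
    print("tcp",o["tcp_pos"],"shift",M.inv().apply(d),"dist",np.linalg.norm(d),"q",o["joints"],"t",o["clock"],"w",o["grip_width"],"F",o["contact_force"])
E
python3 - <<'E'
from h import *
print("grip",tri((132.9,251.3),(230.5,266.2)), onz("top",(132.9,251.3),.185))
print("knob",tri((282.5,202.8),(280.1,200.4)), onz("top",(282.5,202.8),.120))
for n,p,z in(("purple",(87,267),.17),("blue1",(121,304),.17),("blue2",(157,308),.17),("bottle",(168,142),.15),("jar",(402,148),.075)): print(n,onz("top",p,z))
go([.583,.035,.2])
E
```

```text
grip (array([0.4742, 0.3416, 0.1853]), np.float64(0.005941283821187042)) [0.4768 0.3434 0.185 ]
knob (array([0.5826, 0.0333, 0.1206]), np.float64(0.00410843948115962)) [0.5845 0.0343 0.12  ]
purple [0.448  0.4419 0.17  ]
blue1 [0.3713 0.3685 0.17  ]
blue2 [0.3616 0.295  0.17  ]
bottle [0.7222 0.2861 0.15  ]
jar [ 0.7213 -0.2554  0.075 ]
tcp [ 0.1569 -0.6559  0.2304] shift [ 0.0313 -0.5728 -0.5752] dist 0.8123462941582615 q [ 1.2279  0.4777  0.0223  1.5564 -0.0115  1.1093 -0.0831] t 0.1 w 0.0854984302335427 F [ 0.3164 -0.2148 -0.1239]
```

Request:
{"op": "carry_out", "data": {"targets": [0.05,0,-0.04,-0.04,0,0,0,0.05,0,-0.08,-0.08,0,0,0,0.05,0,-0.12,-0.12,0,0,0,0.05,0,-0.16,-0.16,0,0,0,0.05,0,-0.2,-0.2,0,0,0,0.05,0,-0.24,-0.24,0,0,0,0.05,0,-0.28,-0.28,0,0,0,0.05,0,-0.32,-0.32,0,0,0,0.05,0,-0.36,-0.36,0,0,0,0.05,0,-0.4,-0.4,0,0,0,0.05,0,-0.44,-0.44,0,0,0,0.05,0,-0.48,-0.48,0,0,0], "squeeze": 40}}

```text
clock: 1.6
tcp_pos: [0.5126, -0.076, 0.231]
orientation: [2.097, 0.249, -2.098]
contact_force: [1.3, -0.1, -0.2]
grip_width: 0.0498
```

```bash
python3 -c "
from h import *
go([.5835,.0345,.17])"
```

```text
tcp [ 0.5126 -0.076   0.231 ] shift [ 0.0611 -0.0909 -0.0947] dist 0.14477634815681642 q [ 0.3413  0.2448 -0.3662  1.9064  0.1011  1.009  -1.4052] t 1.6 w 0.04984855903706737 F [ 1.2938 -0.1429 -0.238 ]
```

Request:
{"op": "carry_out", "data": {"targets": [0.05,0.0,-0.03,-0.0315,0,0,0,0.05,0.02,-0.06,-0.063,0,0,0,0.05,0.04,-0.0909,-0.0947,0,0,0,0.05,0.06,-0.0909,-0.0947,0,0,0,0.05,0.06,-0.0909,-0.0947,0,0,0,0.05,0.06,-0.0909,-0.0947,0,0,0]}}

```text
clock: 2.35
tcp_pos: [0.5836, 0.0338, 0.1716]
orientation: [2.098, 0.247, -2.099]
contact_force: [-0.6, -0.1, 0.2]
grip_width: 0.0503
```

Run:
```python
from h import *
go([.5835,.0345,.089])
t=r.grab_frame("top");s=r.grab_frame("side")
cv2.imwrite("pics/c2.png",np.hstack([cv2.resize(t[160:260,230:350],(400,333),interpolation=2),cv2.resize(s[150:250,220:340],(400,333),interpolation=2)]))
```

```text
tcp [0.5836 0.0338 0.1716] shift [ 0.0826 -0.0006 -0.0001] dist 0.08262767714052706 q [ 0.1402  0.4225 -0.3905  1.8141  0.1927  0.9427 -1.6705] t 2.35 w 0.050281374624932075 F [-0.5828 -0.052   0.1863]
```

View pics/c2.png

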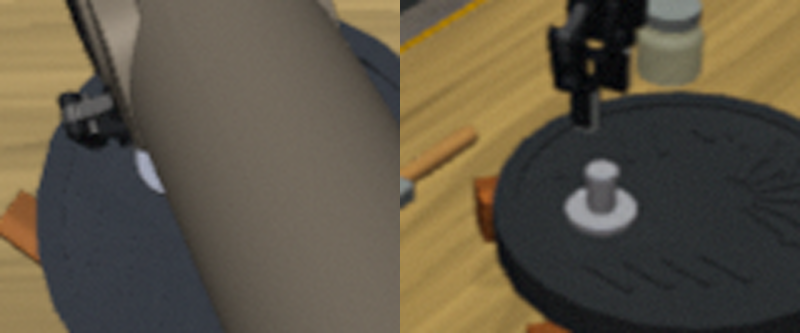

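The side view shows the fingertip at about (588,130), above the knob at (600,165), which agrees with the measurement. I'll descend and grip.

Request:
{"op": "carry_out", "data": {"targets": [0.05,0.025,0,0,0,0,0,0.05,0.05,0,0,0,0,0,0.05,0.07,0,0,0,0,0,0.05,0.08,0,0,0,0,0,0.05,0.082,0,0,0,0,0,0.015,0.082,0,0,0,0,0,0.015,0.082,0,0,0,0,0,0.015,0.082,0,0,0,0,0,0.015,0.082,0,0,0,0,0]}}

```text
clock: 3.58
tcp_pos: [0.5847, 0.034, 0.0912]
orientation: [2.101, 0.247, -2.095]
contact_force: [0.3, -0.9, 5.8]
grip_width: 0.0228
```

Request:
{"op": "carry_out", "data": {"targets": [0.015,-0.02,0,0,0,0,0,0.015,-0.05,0,0,0,0,0,0.015,-0.09,0,0,0,0,0,0.015,-0.09,0,0,0,0,0]}}

```text
clock: 4.08
tcp_pos: [0.5865, 0.0343, 0.1843]
orientation: [2.107, 0.246, -2.089]
contact_force: [0.4, 0.2, -2.3]
grip_width: 0.023
```

Run:
```python
from h import *
go([.4845,-.3235,.179])
s=r.grab_frame("side")
cv2.imwrite("pics/c3.png",cv2.resize(s[120:260,210:400],(760,560),interpolation=2))
```

```text
tcp [0.5865 0.0343 0.1843] shift [0.0038 0.3246 0.1819] dist 0.37208235132212625 q [ 0.1443  0.4084 -0.3953  1.8027  0.1882  0.9586 -1.6669] t 4.075 w 0.022957748263246418 F [ 0.3986  0.2069 -2.2698]
```

View pics/c3.png

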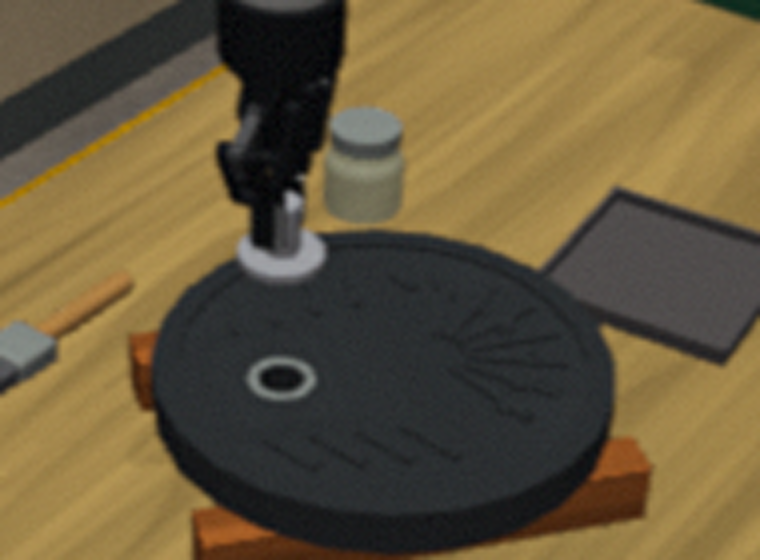

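The cap is held by the knob and clear of the cover. The bore with its bright seat is visible at crop (282,378). Next I'll carry the cap to the tray.

Request:
{"op": "carry_out", "data": {"targets": [0.015,0.0,0.04,0.0225,0,0,0,0.015,0,0.09,0.05,0,0,0,0.015,0,0.14,0.078,0,0,0,0.015,0,0.19,0.106,0,0,0,0.015,0,0.24,0.134,0,0,0,0.015,0,0.285,0.16,0,0,0,0.015,0.03,0.315,0.176,0,0,0,0.015,0.06,0.3246,0.182,0,0,0,0.015,0.09,0.3246,0.182,0,0,0,0.015,0.11,0.3246,0.182,0,0,0,0.015,0.11,0.3246,0.182,0,0,0]}}

```text
clock: 5.5
tcp_pos: [0.4812, -0.3225, 0.0684]
orientation: [2.1, 0.251, -2.1]
contact_force: [-0.0, -0.7, -1.2]
grip_width: 0.0223
```

Run:
```python
from h import *
t=r.grab_frame("top"); im=t; g=cv2.cvtColor(t,cv2.COLOR_BGR2GRAY)
go([.4845,-.3235,.024])
hs=[]
ring=biggest((g>90).astype(np.uint8),(262,190,304,230)); e=cv2.fitEllipse(ring); print("ring",e,onz("top",e[0],.075),cv2.contourArea(ring))
s=r.grab_frame("side"); gs=cv2.cvtColor(s,cv2.COLOR_BGR2GRAY)
rs=biggest((gs>90).astype(np.uint8),(266,200,296,225)); es=cv2.fitEllipse(rs); print("ring side",es,onz("side",es[0],.075),tri(e[0],es[0]))
cv2.imwrite("pics/c4.png",np.hstack([cv2.resize(t[180:300,240:400],(400,300),interpolation=2),cv2.resize(s[150:250,310:440],(390,300),interpolation=2)]))
```

```text
tcp [ 0.4823 -0.3231  0.0698] shift [ 0.0458  0.001  -0.0019] dist 0.04589618523716262 q [ 0.6774  0.5358 -0.2499  1.8986  0.1853  0.7291 -1.0151] t 5.55 w 0.02266680983769107 F [ 0.5084  0.5305 -2.0254]
ring ((282.1278381347656, 207.15594482421875), (18.08989143371582, 18.481956481933594), 61.008262634277344) [0.5833 0.0352 0.075 ] 261.0
ring side ((279.8396911621094, 214.15745544433594), (9.901631355285645, 15.64561653137207), 91.5709228515625) [0.581  0.0321 0.075 ] (array([0.5815, 0.0344, 0.0766]), np.float64(0.0035066670561344528))
```

View pics/c4.png

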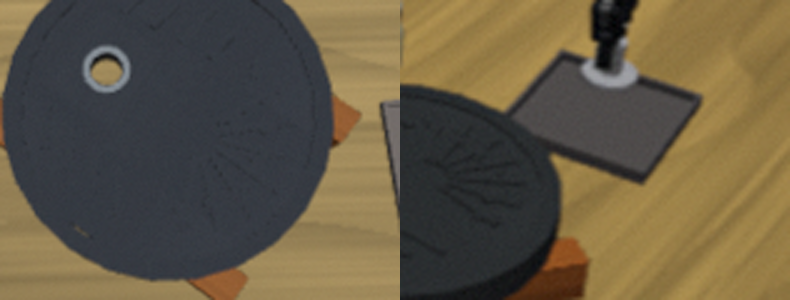

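Top view: bore ring at (282.1,207.2). Side view: the cap is over the tray. The ring comes out at (0.583,0.035) from the top and (0.581,0.032) from the side. Now I'll set the cap down.

Request:
{"op": "carry_out", "data": {"targets": [0.015,0.025,0.001,-0.001,0,0,0,0.015,0.04,0.001,-0.001,0,0,0,0.015,0.045,0.001,-0.001,0,0,0,0.015,0.048,0.001,-0.001,0,0,0,0.015,0.048,0.001,-0.001,0,0,0]}}

```text
clock: 6.22
tcp_pos: [0.4848, -0.3243, 0.0233]
orientation: [2.103, 0.247, -2.093]
contact_force: [0.2, 0.1, -2.0]
grip_width: 0.023
```

Request:
{"op": "carry_out", "data": {"targets": [0.015,0.002,0,0,0,0,0,0.015,0.003,0,0,0,0,0,0.015,0.003,0,0,0,0,0]}}

```text
clock: 6.6
tcp_pos: [0.4853, -0.3245, 0.0212]
orientation: [2.104, 0.246, -2.092]
contact_force: [-1.9, 0.1, 4.6]
grip_width: 0.023
```

Contact shows at 4.6 N, so I'll release and rise.

Request:
{"op": "carry_out", "data": {"targets": [0.05,0,0,0,0,0,0,0.05,0,0,0,0,0,0,0.05,0,0,0,0,0,0,0.05,-0.02,0,0,0,0,0,0.05,-0.06,0,0,0,0,0,0.05,-0.12,0,0,0,0,0,0.05,-0.18,0,0,0,0,0,0.05,-0.23,0,0,0,0,0,0.05,-0.28,0,0,0,0,0,0.05,-0.28,0,0,0,0,0]}}

```text
clock: 7.85
tcp_pos: [0.4859, -0.3256, 0.3075]
orientation: [2.109, 0.239, -2.081]
contact_force: [0.5, 0.1, -1.4]
grip_width: 0.0495
```

Run:
```python
from h import *
go([.4755,.3425,.30])
s=r.grab_frame("side"); gs=cv2.cvtColor(s,cv2.COLOR_BGR2GRAY)
cc=biggest((gs>115).astype(np.uint8),(355,160,405,205)); print(cv2.boundingRect(cc))
cv2.imwrite("pics/c5.png",cv2.resize(s[150:230,330:430],(500,400),interpolation=2))
```

```text
tcp [ 0.4859 -0.3256  0.3075] shift [ 0.0045 -0.6525 -0.1442] dist 0.6682254465293463 q [ 0.7217  0.2762 -0.2928  1.6781  0.0829  1.1853 -0.9282] t 7.85 w 0.049497778848387235 F [ 0.455   0.0725 -1.3772]
(355, 160, 50, 19)
```

View pics/c5.png

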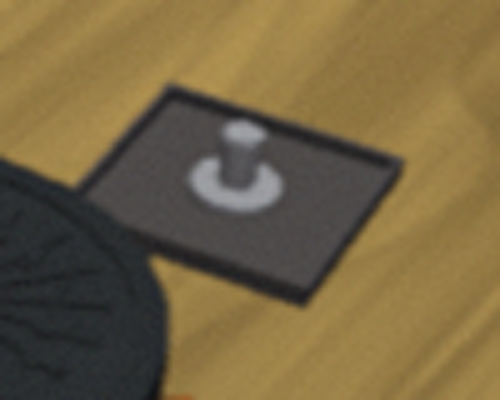

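The side view shows the cap flat, knob up, near the tray's centre at crop (237,183), and released. Next is the probe, and I'll square the tool at the same time.

```bash
cat >> h.py <<'E'
R0=R.from_matrix(np.array([[0,.2327,-.9726],[0,-.9726,-.2327],[-1,0,0]]))
def turn():
    M=R.from_rotvec(r.get_obs()["orientation"]); print("turn(5deg)",(M.inv()*R0).as_rotvec()/np.radians(5), "tilt",np.arccos(-M.as_matrix()[2,0]))
E
python3 - <<'E'
from h import *
turn(); print(onz("side",(376.9,186.1),.013))
E
```

```text
turn(5deg) [-0.0185 -0.1028 -0.047 ] tilt 0.00986334084653955
[ 0.4805 -0.327   0.013 ]
```

Request:
{"op": "carry_out", "data": {"targets": [0.06,0,-0.05,-0.011,0,0,0,0.06,0,-0.1,-0.022,0,0,0,0.06,0,-0.15,-0.033,0,0,0,0.06,0,-0.2,-0.044,0,0,0,0.06,0,-0.25,-0.055,0,0,0,0.06,0,-0.3,-0.066,0,0,0,0.06,0,-0.35,-0.077,0,0,0,0.06,0,-0.4,-0.088,0,0,0,0.06,0,-0.45,-0.1,0,0,0,0.06,0,-0.5,-0.11,0,0,0,0.06,0,-0.55,-0.122,0,0,0,0.06,0,-0.6,-0.133,0,0,0]}}

```text
clock: 9.4
tcp_pos: [0.4746, 0.2903, 0.3022]
orientation: [2.104, 0.241, -2.088]
contact_force: [0.7, -0.7, -0.4]
grip_width: 0.0602
```

Run:
```python
from h import *
turn(); go([.4755,.3425,.25])
```

```text
turn(5deg) [-0.0208 -0.0811 -0.0587] tilt 0.008739080098046298
tcp [0.4746 0.2903 0.3022] shift [ 0.0521 -0.0508 -0.0126] dist 0.07385615125686167 q [-0.088   0.2929 -0.7069  1.722   0.2113  1.1984 -2.1885] t 9.4 w 0.06015891512508543 F [ 0.7338 -0.7297 -0.4372]
```

Request:
{"op": "carry_out", "data": {"targets": [0.06,0.01,-0.025,-0.006,0,-0.08,-0.06,0.06,0.03,-0.045,-0.0115,0,-0.08,-0.06,0.06,0.06,-0.0508,-0.0126,0,-0.08,-0.06,0.06,0.085,-0.0508,-0.0126,0,-0.08,-0.06,0.06,0.085,-0.0508,-0.0126,0,-0.08,-0.06,0.06,0.085,-0.0508,-0.0126,0,-0.08,-0.06]}}

```text
clock: 10.15
tcp_pos: [0.4758, 0.3424, 0.2177]
orientation: [2.098, 0.246, -2.098]
contact_force: [0.2, -0.0, -0.2]
grip_width: 0.0597
```

Run:
```python
from h import *
turn(); go([.4755,.3425,.138])
t=r.grab_frame("top");s=r.grab_frame("side")
cv2.imwrite("pics/c6.png",np.hstack([cv2.resize(t[200:320,70:220],(375,300),interpolation=2),cv2.resize(s[200:350,160:310],(300,300),interpolation=2)]))
```

```text
turn(5deg) [-0.0202 -0.003   0.003 ] tilt 0.0003718890904944139
tcp [0.4758 0.3424 0.2177] shift [ 0.0797 -0.0001  0.0003] dist 0.07965642039210157 q [-0.2013  0.4288 -0.6884  1.7524  0.3059  1.0697 -2.3318] t 10.15 w 0.05966229577257342 F [ 0.2292 -0.0327 -0.2475]
```

View pics/c6.png

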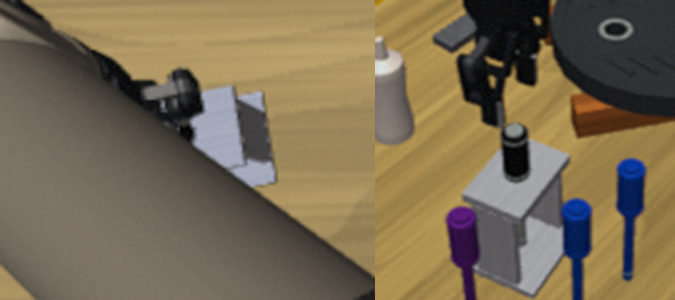

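The side view shows the open jaws straddling above the grip top at crop (515,130). I'll descend and grip.

Request:
{"op": "carry_out", "data": {"targets": [0.06,0.025,0,0,0,0,0,0.06,0.05,0,0,0,0,0,0.06,0.068,0,0,0,0,0,0.06,0.076,0,0,0,0,0,0.06,0.076,0,0,0,0,0,0.018,0.076,0,0,0,0,0,0.018,0.076,0,0,0,0,0,0.018,0.076,0,0,0,0,0,0.018,0.076,0,0,0,0,0,0.018,0.076,0,0,0,0,0], "squeeze": 60}}

```text
clock: 11.5
tcp_pos: [0.4767, 0.3431, 0.1433]
orientation: [2.102, 0.247, -2.096]
contact_force: [-1.6, -2.6, 6.1]
grip_width: 0.0264
```

```bash
python3 -c "
from h import *
turn(); go([.4755,.3425,.28])"
```

```text
turn(5deg) [-0.0243 -0.0359  0.0118] tilt 0.0032980661225768724
tcp [0.4767 0.3431 0.1433] shift [-0.1367  0.0002  0.0009] dist 0.13673986542873057 q [-0.2359  0.5117 -0.6512  1.8198  0.3792  0.934  -2.3921] t 11.5 w 0.026439125517752998 F [-1.5658 -2.5897  6.0745]
```

Request:
{"op": "carry_out", "data": {"targets": [0.018,-0.015,0,0,0,0,0,0.018,-0.04,0,0,0,0,0,0.018,-0.07,0,0,0,0,0,0.018,-0.1,0,0,0,0,0,0.018,-0.13,0,0,0,0,0,0.018,-0.14,0,0,0,0,0,0.018,-0.14,0,0,0,0,0,0.018,-0.14,0,0,0,0,0]}}

```text
clock: 12.5
tcp_pos: [0.4759, 0.3422, 0.2818]
orientation: [2.099, 0.245, -2.097]
contact_force: [0.5, 0.7, -3.0]
grip_width: 0.0266
```

Run:
```python
from h import *
turn(); go([.582,.034,.28])
s=r.grab_frame("side"); cv2.imwrite("pics/s7.png",s)
cv2.imwrite("pics/c7.png",cv2.resize(s[150:350,160:310],(450,600),interpolation=2))
```

```text
turn(5deg) [-0.0247 -0.0107  0.0002] tilt 0.0009365239862495267
tcp [0.4759 0.3422 0.2818] shift [ 0.0018  0.3243 -0.0322] dist 0.32595083498114796 q [-0.1802  0.3696 -0.7091  1.6783  0.2569  1.1882 -2.2906] t 12.5 w 0.02659013474448595 F [ 0.5026  0.7165 -3.0348]
```

View pics/c7.png

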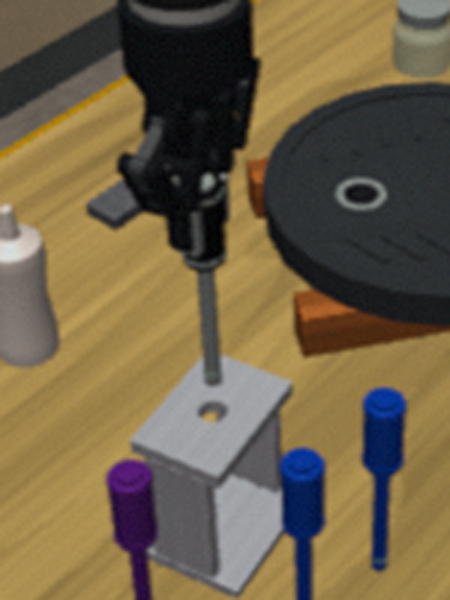

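Probe is lifted clear: the stem runs from crop (206,268) to its tip at (212,378), and the look-alikes are untouched. Moving it over the bore.

Request:
{"op": "carry_out", "data": {"targets": [0.018,0,0.02,-0.002,0,0,0,0.018,0,0.05,-0.005,0,0,0,0.018,0,0.085,-0.0085,0,0,0,0.018,0,0.12,-0.012,0,0,0,0.018,0,0.155,-0.0155,0,0,0,0.018,0,0.19,-0.019,0,0,0,0.018,0,0.225,-0.0225,0,0,0,0.018,0,0.26,-0.026,0,0,0,0.018,0,0.29,-0.029,0,0,0,0.018,0,0.315,-0.0315,0,0,0,0.018,0,0.3243,-0.0322,0,0,0,0.018,0,0.3243,-0.0322,0,0,0]}}

```text
clock: 14.05
tcp_pos: [0.5817, 0.0333, 0.2814]
orientation: [2.099, 0.244, -2.099]
contact_force: [-0.4, -0.1, -1.9]
grip_width: 0.0269
```

Request:
{"op": "carry_out", "data": {"targets": [0.018,0.01,0,0,0,0,0,0.018,0.03,0,0,0,0,0,0.018,0.04,0,0,0,0,0,0.018,0.04,0,0,0,0,0,0.018,0.04,0,0,0,0,0]}}

```text
clock: 14.68
tcp_pos: [0.582, 0.0338, 0.2419]
orientation: [2.1, 0.245, -2.098]
contact_force: [0.1, 0.2, -1.8]
grip_width: 0.0267
```

Run:
```python
from h import *
turn(); go([.582,.034,.15])
s=r.grab_frame("side");t=r.grab_frame("top"); cv2.imwrite("pics/s8.png",s)
tcp=r.get_obs()["tcp_pos"]
for dz in(.1283,.0183): print("expect side",proj("side",tcp-[0,0,dz]))
b=np.array([.582,.034,.075]);print("bore exp",proj("side",b),proj("top",b))
cv2.imwrite("pics/c8.png",np.hstack([cv2.resize(s[150:230,240:320],(560,560),interpolation=2),cv2.resize(t[170:250,250:280+2],(224,560),interpolation=2)]))
```

```text
turn(5deg) [-0.034  -0.0093  0.0039] tilt 0.0008759461210059157
tcp [0.582  0.0338 0.2419] shift [ 0.0919 -0.0002  0.    ] dist 0.09188090812681722 q [ 0.2927  0.375  -0.5843  1.7391  0.2289  1.0952 -1.704 ] t 14.675 w 0.026723226905101323 F [ 0.1054  0.246  -1.7829]
expect side [279.3754 202.4298]
expect side [280.0017 166.3924]
bore exp [279.1001 214.3542] [282.6525 207.7087]
```

View pics/c8.png

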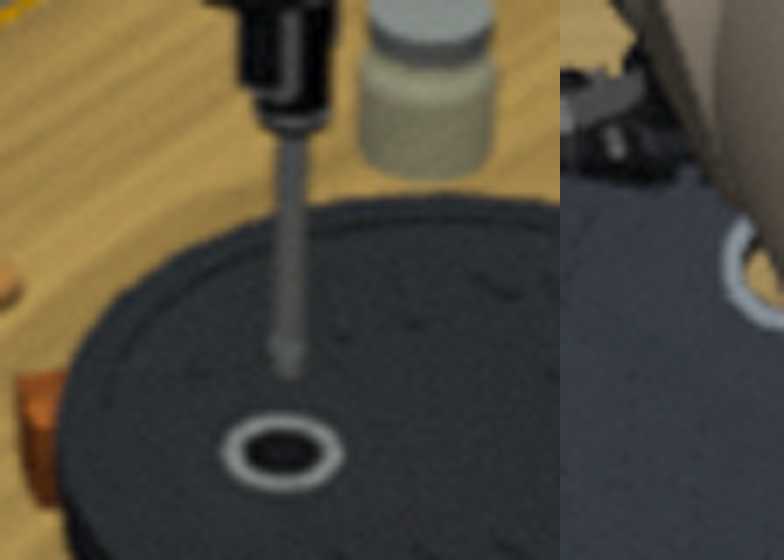

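The stem is held upright, with its tip at crop (287,375), just above the ring at (283,453). I'll compare the stem to the ring within this one image, so the camera bias cancels.

Run:
```python
from h import *
g=cv2.cvtColor(cv2.imread("pics/s8.png"),cv2.COLOR_BGR2GRAY).astype(float)
tcp=r.get_obs()["tcp_pos"]; ys=[];xs=[]
for y in range(182,203):
    w=np.clip(g[y,270:292]-np.median(g[y,262:300])-8,0,None); xs.append((w*np.arange(270,292)).sum()/w.sum()); ys.append(y)
p=np.polyfit(ys,xs,1); print(np.round(xs,1),"slope",p[0],"col at 202.4",np.polyval(p,202.4),"tip col prof",g[196:210,280])
a,b=proj("side",tcp-[0,0,.1283]),proj("side",tcp-[0,0,.07]); print("exp slope",(b-a)[0]/(b-a)[1])
bias=np.polyval(p,202.4)-a[0]
for dr in(-.5,0,.5,1): print(dr,onz("side",(279.84-bias,214.16-dr),.075))
```

```text
[273.  274.9 281.  281.1 280.9 280.9 281.  280.9 280.9 280.9 280.8 280.8
 280.8 280.6 280.7 280.5 280.2 280.6 280.7 280.7 280.6] slope 0.14755833601969975 col at 202.4 281.65375585914035 tip col prof [75. 75. 78. 82. 83. 80. 74. 67. 51. 46. 46. 46. 55. 97.]
exp slope -0.017381327230811327
-0.5 [0.5844 0.0375 0.075 ]
0 [0.5857 0.0359 0.075 ]
0.5 [0.587  0.0342 0.075 ]
1 [0.5883 0.0325 0.075 ]
```

Run:
```python
from h import *
for c,w in((278.64,214.16),(278.64,214.46),(278.64,214.8)): print(onz("side",(c,w),.075))
go([.583,.0348,.15])
```

```text
[0.5835 0.0341 0.075 ]
[0.5827 0.0351 0.075 ]
[0.5818 0.0363 0.075 ]
tcp [0.5821 0.0335 0.2421] shift [ 0.0921 -0.001  -0.001 ] dist 0.09209551510064348 q [ 0.293   0.3747 -0.5842  1.739   0.229   1.0952 -1.704 ] t 14.775 w 0.026415559542069426 F [-0.2932 -0.8824 -3.0264]
```

Both views agree on (0.583,0.035), so I'll lower slowly to put the tip at about 22 mm above the bench.

Request:
{"op": "carry_out", "data": {"targets": [0.018,0,-0.001,-0.001,0,0,0,0.018,0.005,-0.0012,-0.001,0,0,0,0.018,0.015,-0.0012,-0.001,0,0,0,0.018,0.025,-0.0012,-0.001,0,0,0,0.018,0.035,-0.0012,-0.001,0,0,0,0.018,0.045,-0.0012,-0.001,0,0,0,0.018,0.055,-0.0012,-0.001,0,0,0,0.018,0.065,-0.0012,-0.001,0,0,0,0.018,0.075,-0.0012,-0.001,0,0,0,0.018,0.085,-0.0012,-0.001,0,0,0,0.018,0.092,-0.0012,-0.001,0,0,0,0.018,0.092,-0.0012,-0.001,0,0,0]}}

```text
clock: 16.27
tcp_pos: [0.5826, 0.0349, 0.1494]
orientation: [2.099, 0.244, -2.099]
contact_force: [0.7, -0.2, -2.4]
grip_width: 0.0267
```

Run:
```python
from h import *
turn(); go([.583,.035,.15])
s=r.grab_frame("side");t=r.grab_frame("top"); cv2.imwrite("pics/s9.png",s)
cv2.imwrite("pics/c9.png",np.hstack([cv2.resize(s[180:230,255:305],(500,500),interpolation=2),cv2.resize(t[180:230,255:285],(300,500),interpolation=2)]))
```

```text
turn(5deg) [-0.0375 -0.0012  0.0037] tilt 0.00033691200375001373
tcp [0.5826 0.0349 0.1494] shift [-0.0006  0.     -0.0005] dist 0.000716700541819436 q [ 0.2575  0.476  -0.5514  1.8264  0.3051  0.9241 -1.7695] t 16.275 w 0.02668678326087326 F [ 0.7062 -0.1506 -2.3852]
```

View pics/c9.png

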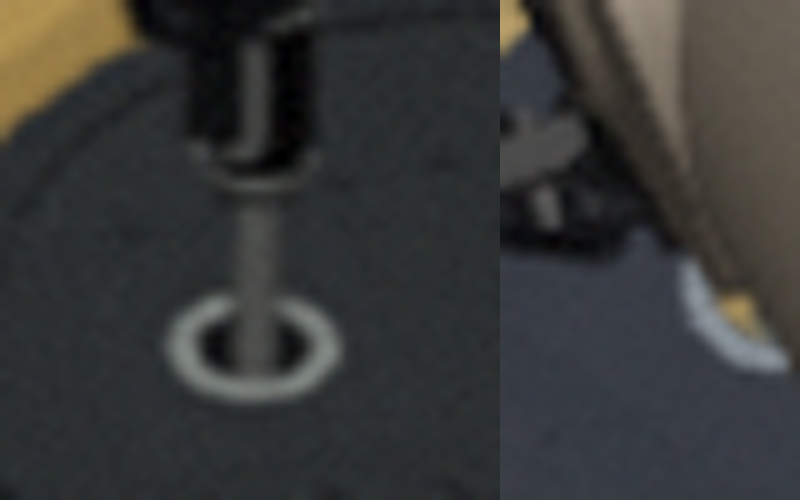

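The stem passes through the ring's middle: stem column is about 257 and ring centre about 255, an offset of roughly 0.5 mm. I'll hold it there.

Request:
{"op": "carry_out", "data": {"targets": [0.018,0,0,0,0,0,0,0.018,0,0,0,0,0,0,0.018,0,0,0,0,0,0,0.018,0,0,0,0,0,0,0.018,0,0,0,0,0,0,0.018,0,0,0,0,0,0,0.018,0,0,0,0,0,0,0.018,0,0,0,0,0,0,0.018,0,0,0,0,0,0,0.018,0,0,0,0,0,0,0.018,0,0,0,0,0,0,0.018,0,0,0,0,0,0]}}

```text
clock: 17.88
tcp_pos: [0.5831, 0.0351, 0.1503]
orientation: [2.101, 0.244, -2.097]
contact_force: [-0.1, -0.9, -2.3]
grip_width: 0.0264
```

Request:
{"op": "carry_out", "data": {"targets": [0.018,0,0,0,0,0,0,0.018,0,0,0,0,0,0,0.018,0,0,0,0,0,0,0.018,0,0,0,0,0,0,0.018,0,0,0,0,0,0,0.018,0,0,0,0,0,0,0.018,0,0,0,0,0,0,0.018,0,0,0,0,0,0,0.018,0,0,0,0,0,0,0.018,0,0,0,0,0,0,0.018,0,0,0,0,0,0,0.018,0,0,0,0,0,0]}}

```text
clock: 19.38
tcp_pos: [0.5831, 0.0351, 0.1503]
orientation: [2.1, 0.244, -2.097]
contact_force: [-0.5, 0.2, -2.0]
grip_width: 0.0268
```

Request:
{"op": "carry_out", "data": {"targets": [0.018,0,0,0,0,0,0,0.018,0,0,0,0,0,0,0.018,0,0,0,0,0,0,0.018,0,0,0,0,0,0,0.018,0,0,0,0,0,0,0.018,0,0,0,0,0,0,0.018,0,0,0,0,0,0,0.018,0,0,0,0,0,0]}}

```text
clock: 20.38
tcp_pos: [0.5831, 0.0351, 0.1503]
orientation: [2.101, 0.244, -2.097]
contact_force: [0.6, 0.0, -2.5]
grip_width: 0.0266
```

Run:
```python
from h import *
turn(); go([.583,.035,.15])
print(r.hand_in())
```

```text
turn(5deg) [-0.038  -0.0183  0.0014] tilt 0.0016041816683304547
tcp [0.5831 0.0351 0.1503] shift [0.0003 0.     0.0001] dist 0.00031544485124404743 q [ 0.2576  0.4751 -0.5517  1.8255  0.305   0.9243 -1.7694] t 20.375 w 0.026604496499686103 F [ 0.6017  0.0011 -2.5079]
the job is handed in; nothing more can be done
None
```

I set the cap knob up in the tray, then lifted the probe from its stand and lowered its stem through the middle of the bore. I held it still there for about 4 s and handed the job in at 20.4 s, still gripping it; no verdict was reported.

**Last checks:**
- **Probe position:** in the last side picture the stem was about 0.5 mm from the ring's centre. The tip's height, about 22 mm above the bench, comes from the tool height and was not seen directly.
- **Probe hold:** tool tilt was 0.002 rad. The wrist force was only about the probe's weight, with no sign of it touching the cover.
- **Cap:** the picture after release showed it flat and knob up, about 5 mm from the tray's centre. I did not look at it again after that.

**Disagreement:** the raw side and top views of the bore differed by 3–4 mm. After correcting the side view's bias from the held stem's position, they agreed to within 1 mm.

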